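Show the magnetic chip plug to the bench camera

TASK

Take the magnetic plug out of the chip-collector housing: grip the winged head, turn it anticlockwise (seen from above) to its stop, where the wing lies in line with the housing's pipe, and lift it straight up out of its bayonet. Carry it over the pipe sub and the other things on the bench without it knocking against any of them, and finish still holding it upright and still, its magnet end centred about 10 mm above the round glass of the upward-looking inspection camera. Once it is out, do not set it down or let go of it, not even at the end; do not touch the camera, and leave everything else on the bench where it lies.

Things in the scene. Friction and masses are not known exactly. Their poses are not given: they have to be found in the camera images.
- housing: Chip-collector housing, grey casting bolted to the bench (fixed). Foot plate 124 x 70 mm; pipe barrel along its x axis with a steel hexagon union at each end, 150 mm long over all, its top 62 mm high; in the middle an upright round steel bush, 54 mm across, 72 mm high, the plug's bayonet. Origin: on the bench, on the bush's axis; z up, x along the pipe.
- bush_top (a point): Centre of the bush's flat top, 72 mm above the bench, axes as the housing's. Bore 24 mm, two slots in its 5 mm thick top at the +x and -x side. The plug comes out only with its lugs under them: its x axis within 0.12 rad of the housing's x, either way round. A stop inside ends the anticlockwise turn 0.05 rad past the housing's x, another the clockwise turn 1.35 to 1.45 rad before it.
- plug: Magnetic plug, steel, loose, 0.16 to 0.26 kg, 84 mm long, upright in the bush. Origin: centre of the magnet's flat lower end face; z up along the plug, x along its wing. From the origin up: magnet 16 mm across (0-16 mm), 11 mm neck (-28), 21 mm body (-54) with lugs at +x and -x (42.5-47.5 mm up, 32 mm over both), knurled disc 36 mm across (54-61), wing (61-84).
- plug_wing (a point): Middle of the plug's wing, the dark upright bar to grip: 36 mm long (plug's x), 12 mm thick (plug's y), 23 mm high; 72.5 mm above the plug's origin, axes as the plug's. At the start 90.5 mm above the bench (disc resting on the bush, plug's origin at 18 mm), locked: x is 1.05 to 1.35 rad clockwise from above of the housing's x. It turns easily. Raised 55 mm, the plug is clear of the bush.
- scope: Upward-looking inspection camera, grey box 120 (x) x 96 (y) mm with an aluminium top and black focus knobs on its sides (124 mm over both knobs), fixed to the bench. Origin: on the bench under the middle of the glass; z up.
- scope_glass (a point): Centre of the camera's flat round front glass (dark, 42 mm across, flush with its 54 mm aluminium rim), facing up, 62 mm above the bench; nothing of the camera is higher.
- sub: Crossover sub, a thick dark steel pipe piece with a threaded taper, lying along x on two V-blocks between the housing and the camera; fixed, 330 mm long, 86 mm across (110 mm at the blocks), its top 129 mm above the bench. Origin: on the bench under the axis, 163 mm from the plain end and 167 mm from the taper's end; x towards the taper.
- canister: Aluminium grease canister with knurled lid, 76 mm across, 105 mm high, loose, stands beside the housing; the tallest loose bystander. Origin: centre of its underside.
- ring_gauge: Blued steel ring gauge lying flat, 66 mm outside, 40 mm bore, 22 mm high, loose. Origin: centre of its underside.
- hammer: Copper-faced hammer with wooden handle lying on its side, 273 mm long, 36 mm high, loose. Origin: on the bench under the middle of the head; handle runs to -x.
- pitch_comb: Chrome thread pitch comb lying flat, 92 x 25 x 5 mm, loose. Origin: centre of its underside, x along it.
- cap_a: Grey plastic thread cap with ribbed edge, mouth down, 64 mm across, 28 mm high, loose. Origin: centre of its underside.
- cap_b: The other grey plastic thread cap, mouth up, 64 mm across, 28 mm high, loose. Origin: centre of its underside.
There are look-alikes about, which are no part of the job. Leave any blue or turquoise look-alike of the scope alone. Leave any orange look-alike of the housing alone.

How it is judged (in metres and radians):
On the way, in this order (a step that is already met when the one before it is completed fails the run):
1. the plug is turned to its release position (wing within 0.2 rad of the pipe's line) while still down in its bush (angle between the x axis of plug and the x axis of housing, either way round below 0.2 rad and z of plug in the frame of housing below 0.024 m and horizontal distance between plug and housing below 0.006 m), for 0.04 s.
2. the plug is lifted clear of the bush in the fingers (z of plug in the frame of bush_top above 0.003 m and contact force between plug and the fingers above 1 N), for 0.1 s.
At the end, for the whole second after the job is handed in: The fingers hold the plug still and upright (within 0.12 rad), its magnet end 4 to 17 mm above the camera's glass and within 7 mm of its centre sideways, touching nothing else; canister, ring gauge, hammer, pitch comb and both caps are within 20 mm of where they started (horizontal distance between plug and scope_glass below 0.007 m and z of plug in the frame of scope_glass between 0.004 and 0.017 m and angle between plug's own z axis and vertical below 0.12 rad and linear speed of plug below 0.02 m/s and contact force between plug and the fingers above 2 N and contact force between plug and scope below 0.05 N and distance of each of canister, ring_gauge, hammer, pitch_comb, cap_a, cap_b from where it was at the start of the episode below 0.02 m); the arm keeps its last pose, push and grip.
It fails at once if the camera is touched (more than 1 N) (contact force between scope and anything else above 1 N).
It fails at once if the plug hits the sub or a bystander (more than 1 N) (contact force between plug and sub above 1 N or contact force between plug and canister above 1 N or contact force between plug and ring_gauge above 1 N or contact force between plug and hammer above 1 N or contact force between plug and pitch_comb above 1 N or contact force between plug and cap_a above 1 N or contact force between plug and cap_b above 1 N).
It fails at once if the plug is dropped or set down on the bench (its magnet end lower than 10 mm) (height (world z) of plug below 0.01 m).
It fails at once if a bystander is moved more than 20 mm (distance of any of canister, ring_gauge, hammer, pitch_comb, cap_a, cap_b from where it was at the start of the episode above 0.02 m).
It also fails if it takes over 58 s, if anything falls off the work surface, if the arm or the gripper's body presses on something with over 40 N, if the wrist force passes 120 N, or if a joint passes its speed limit or range.

ROBOT

A 6-joint arm with a two-finger parallel gripper is mounted at the origin on the work surface. World frame = base frame: x ahead of the robot, y to its left, z up, the work surface at z = 0. Lengths are in m, angles in degrees, forces in N, time in s.
With the tool pointing down it reaches from about 0.275 to 0.725 m from the base axis. Payload 15.9 kg.
Tool frame: the origin (TCP) lies midway between the tips of the shut fingers; the grasp point (between the pads) lies 19 mm behind it; z points along the fingers, y is the line along which they close (so a half turn about z gives the same grasp; the last joint's range is limited). The gripper opens to 85 mm and grips with 20 to 120 N. Pads are 22 mm wide; open, the fingers measure 114 mm over their backs; the gripper's body (76 mm by 85 mm) begins 54 mm behind the grasp point. The pads swing forward as they close: fully open they stand 13 mm farther back than shut.
Start: joints at [-65.432, 12.198, -1.971, 75.831, 0, 90], TCP at [0.208, -0.455, 0.231] pointing down, gripper open.
Joint ranges: [-170.91, 170.91], [-42.67, 98.43], [-65.05, 77.54], [-120.47, 116.71], [-90, 82.35], [-180, 180]. Speed limits (degrees/s): [108.29, 108.29, 136.94, 147.25, 180, 180].

INTERFACE

Orientations are given as a 3x3 rotation matrix whose columns are the frame's x, y, z axes.
In Python, from cell import bot gives the robot as it stands.
- The arm moves only by the shell command python3 -m handwheel 'ROWS' [OPENING] [FORCE]. ROWS is JSON, a list that holds one entry, the list of rows, each a list of 4 numbers: the shift along the world's x, y, z in mm, then the turn about the world's z in rad. In form: [[[x, y, z, twist], ...]]. A call has 1 to 20 rows; each row shifts and turns the commanded pose from where the row before left it; what a row does not reach is not made up. A row lasts 1/12 s, in which the tool goes at most 41.7 mm and 7.16 degrees, less where a joint would pass 70% of its speed; a pose out of reach is approached as far as the arm can. A call is refused whole if a number of a shift passes 41.7 or a number of a turn 0.125, either way. A call with a gripper value outside its range is refused whole. OPENING is the opening, from 0 (shut) to 1 (fully open), set as the call begins (- or left out, the last holds). The fingers move at their own pace and stop on an object; FORCE is the grip in N (left out, the last holds). Time passes only in rows, so rows that do not move let the fingers close. It gives the time, the measured TCP pose, the force, the opening and the grip force at its end, in the units of the state.
- bot.get_obs(): the state, without advancing time (a new reading comes with each control period).
- bot.capture(name): name is "scene" or "side" or "wrist"; returns a dict with "image" (420x560x3 uint8, red, green, blue), "depth" (420x560 float32, m along the optical axis (not along the pixel's ray), 0 where there is no reading), "intrinsics" (3x3 intrinsics, pixels), "k1" (the pictures are not rectified: a ray, as slopes to the right and down, at radius r is drawn at 1 + k1 r^2 times it, then the intrinsics apply), "origin" and "orientation" of the camera in the world. Camera axes: x right, y up, looking along -z (the intrinsics and any distortion apply to the point x, -y, -z); pixel columns grow to the right and rows downward; lengths in m; the calibration is good to about 2 mm. A picture is of the moment at which its call begins.
- bot.close_job(): hands the job in; it is judged then, once.
The state is a dict: "time_s": time; "joint_positions": joint angles; "joint_vel": joint speeds; "tau": joint torques, N m; "tcp_pos": TCP position; "tcp_rot": TCP orientation; "force": force on the tool from outside, world axes, zero at the start; "ft_torque": the same for the moment, N m; "opening": opening from 0.0 (shut) to 1.0 (fully open); "finger_force": force on a finger pad.
Only numpy, scipy, OpenCV 4.12 (cv2) and the standard library are available. Lean on these libraries where they do the work, as an engineer would, in place of code of your own. Each camera call takes 0.05 s, during which the arm holds its last target. There are 200 camera calls.

## Working session

There is one attempt and no reset: what is moved stays moved. The work goes in short steps, Python scripts to look and compute and a shell command to move; the robot and the scene stay as the last step left them, time stands still between calls to the robot, and variables do not carry over. Pictures are saved under pics/ and viewed, at most 10 in all, crops included, and the job is handed in when it is done.

```bash
mkdir -p pics; cat > h.py <<'E'
import numpy as np, cv2, pickle
from cell import bot
def cap(n):
    c=bot.capture(n); pickle.dump(c,open(f'{n}.pkl','wb')); return c
def pts(c):
    K=np.array(c['intrinsics']); d=c['depth']; h,w=d.shape
    v,u=np.mgrid[0:h,0:w].astype(float)
    p=cv2.undistortPoints(np.stack([u.ravel(),v.ravel()],1)[:,None],K,np.array([c['k1'],0,0,0.]))[:,0].reshape(h,w,2)
    P=np.stack([p[...,0]*d,-p[...,1]*d,-d],-1)@np.array(c['orientation']).T+np.array(c['origin'])
    P[d==0]=np.nan
    return P
E
python3 - <<'E'
from h import *
for n in ['scene','side','wrist']:
    c=cap(n); print(n,c['origin'],c['k1']); cv2.imwrite(f'pics/{n}0.png',c['image'][...,::-1])
o=bot.get_obs(); print(o['time_s'],o['tcp_pos'],o['tcp_rot'],o['opening'],o['force'])
E
```

```text
scene [ 1.35111974 -0.90778608  0.88399347] 0.007078680734293705
side [0.09147734 1.37907044 0.97576224] -0.12525409153977268
wrist [ 0.27260487 -0.42502813  0.37349273] -0.03017799599699367
0.15 [ 0.20779025 -0.45452456  0.23097133] [[ 9.09472213e-01  4.15764604e-01 -2.95992875e-04]
 [ 4.15764709e-01 -9.09471947e-01  6.96176998e-04]
 [ 2.02485377e-05 -7.56217026e-04 -9.99999714e-01]] 0.9991570350796585 [ 0.56847549  0.58700791 -0.27620585]
```

View pics/scene0.png

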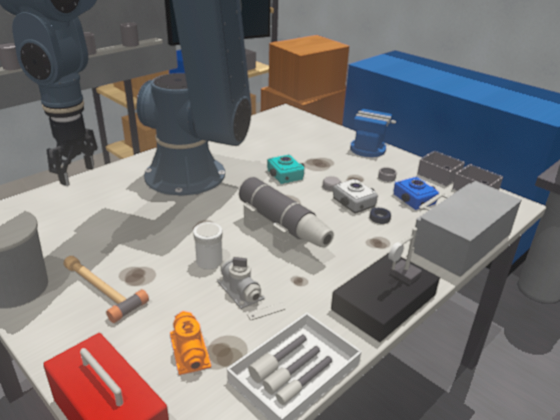

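View pics/side0.png

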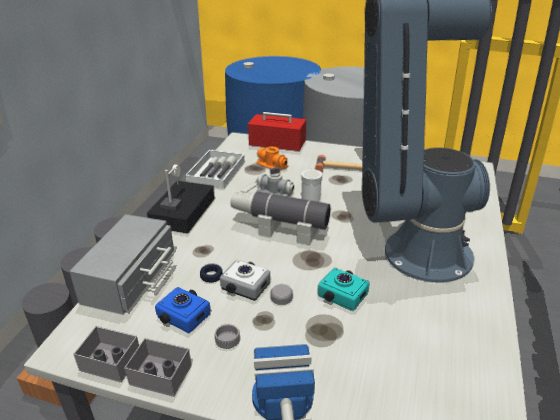

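The scene view shows two housings: grey at (240,280), which is the target, and an orange look-alike at (188,340). It shows three camera boxes: grey at (355,194), the target, turquoise at (286,168) and blue at (415,190). In the side view the grey housing is at (275,183), the grey scope at (245,278), turquoise at (343,287) and blue at (182,308). Next I'll check the choice in a close crop and measure rough positions.

```bash
python3 - <<'E'
from h import *
a=pickle.load(open('scene.pkl','rb'));b=pickle.load(open('side.pkl','rb'))
A=pts(a);B=pts(b)
cr=lambda c,u,v,s=40:cv2.resize(c['image'][v-s:v+s,u-s:u+s,::-1],(390,390),interpolation=cv2.INTER_CUBIC)
cv2.imwrite('pics/crop1.png',np.hstack([cr(a,240,275),cr(b,245,278)]))
def q(n,P,u,v): 
    print(n,np.round(np.nanmedian(P[v-1:v+2,u-1:u+2].reshape(-1,3),0),3))
q('plug sc',A,239,263);q('housing sc',A,243,285);q('canister',A,208,232);q('scope sc',A,355,190)
q('plug sd',B,275,173);q('scope sd',B,245,268);q('sub sd',B,283,208);q('subL',B,240,203);q('subR',B,325,215)
E
```

```text
plug sc [ 0.587 -0.257  0.091]
housing sc [ 0.621 -0.275  0.052]
canister [ 0.452 -0.246  0.107]
scope sc [0.526 0.279 0.06 ]
plug sd [ 0.579 -0.248  0.084]
scope sd [0.509 0.295 0.064]
sub sd [0.471 0.028 0.114]
subL [0.622 0.015 0.098]
subR [0.334 0.029 0.109]
```

View pics/crop1.png

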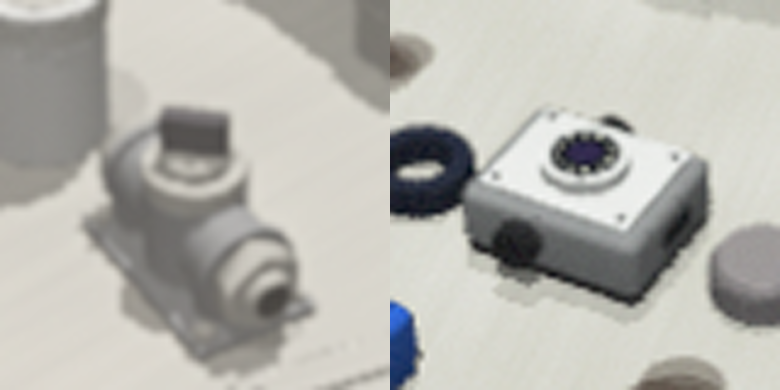

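The crop confirms both choices. The left half is the grey housing with the dark wing bar on its bush, and the right half is the grey scope with an aluminium top and round glass. I'll move the wrist camera over the plug.

```bash
python3 -m handwheel '[[[25,14,0,0],[25,14,0,0],[25,14,0,0],[25,14,0,0],[25,14,0,0],[25,14,0,0],[25,14,0,0],[25,14,0,0],[25,14,0,0],[25,14,0,0],[25,14,0,0],[25,14,0,0],[0,0,0,0],[0,0,0,0]]]'
python3 - <<'E'
from h import *
c=cap('wrist'); print(c['origin'],c['orientation'],c['intrinsics']); cv2.imwrite('pics/w1.png',c['image'][...,::-1])
P=pts(c)
z=P[...,2]
m=(z>.085)&(z<.115)&(abs(P[...,0]-.583)<.05)&(abs(P[...,1]+.255)<.05)
print(m.sum(),P[m].min(0),P[m].max(0))
E
```

```text
time_s: 1.32
tcp_pos: [0.5087, -0.2858, 0.2306]
tcp_rot: [[0.909, 0.418, -0.001], [0.418, -0.909, 0.001], [-0.001, -0.001, -1.0]]
force: [-0.1, 0.0, -0.3]
opening: 1.001
finger_force: 0.0
[ 0.57351532 -0.25618266  0.37316956] [[ 0.41726053  0.87230256  0.25491547]
 [-0.90878409  0.40120649  0.11465088]
 [-0.00226349 -0.27950241  0.96014232]] [[289.07882569   0.         284.27372523]
 [  0.         289.07882569 207.76101602]
 [  0.           0.           1.        ]]
546 [ 0.56853414 -0.26767815  0.09882867] [ 0.60162642 -0.23930778  0.10450993]
```

View pics/w1.png

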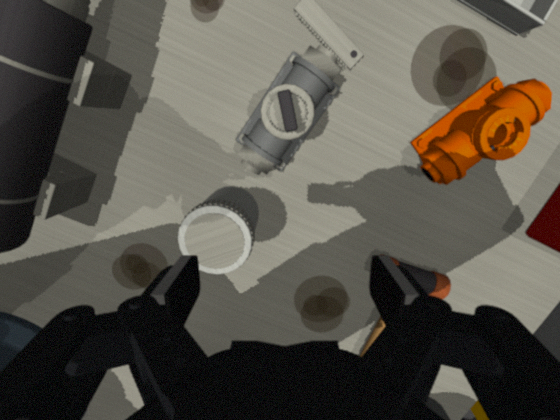

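The wrist view shows the plug's wing at (287,110) on the grey housing, with the pipe running from (318,75) to (262,160). The canister is at (216,238), the comb at (328,33) and the orange decoy at (490,130).

```bash
cat >> h.py <<'E'
def bar(P,m):
    Q=P[m][:,:2].astype(np.float32); r=cv2.minAreaRect(Q*1000)
    mu=Q.mean(0); w,V=np.linalg.eigh(np.cov((Q-mu).T)); return mu,np.degrees(np.arctan2(V[1,1],V[0,1])),r
E
python3 - <<'E'
from h import *
c=pickle.load(open('wrist.pkl','rb'));P=pts(c);z=P[...,2]
near=lambda x,y,r:np.hypot(P[...,0]-x,P[...,1]-y)<r
m=(z>.095)&(z<.11)&near(.585,-.254,.03); print('wing',bar(P,m))
m=(z>.066)&(z<.085)&near(.585,-.254,.045)
Q=P[m]; print('bush',m.sum(),cv2.minEnclosingCircle((Q[:,:2]*1000).astype(np.float32)))
m=(z>.03)&(z<.066)&near(.585,-.254,.09); print('pipe',bar(P,m))
m=(z>.004)&(z<.02)&near(.585,-.254,.075); print('foot',bar(P,m))
m=(z>.09)&(z<.12)&near(.46,-.25,.06); print('can',m.sum(),cv2.minEnclosingCircle((P[m][:,:2]*1000).astype(np.float32)))
# scope from other cams
for n in('scene','side'):
    c=pickle.load(open(n+'.pkl','rb'));S=pts(c);zz=S[...,2]
    m=(zz>.052)&(zz<.07)&(np.hypot(S[...,0]-.51,S[...,1]-.285)<.09);print(n,m.sum(),cv2.minAreaRect((S[m][:,:2]*1000).astype(np.float32)))
E
```

```text
wing (array([ 0.5852053, -0.2531359], dtype=float32), np.float64(-142.9474769236184), ((585.015380859375, -253.23699951171875), (35.33400344848633, 12.040637969970703), 36.57598876953125))
bush 1783 ((584.7725830078125, -253.40371704101562), 27.05955696105957)
pipe (array([ 0.5888154 , -0.25398678], dtype=float32), np.float64(169.37429150158175), ((584.9337158203125, -253.05453491210938), (53.45025634765625, 149.26181030273438), 79.19849395751953))
foot (array([ 0.58584   , -0.25475326], dtype=float32), np.float64(170.0957795041927), ((584.9597778320312, -253.26449584960938), (70.80171966552734, 123.03498840332031), 79.31965637207031))
can 4204 ((441.49774169921875, -238.52105712890625), 38.785648345947266)
scene 354 ((514.51904296875, 296.29400634765625), (90.45829010009766, 105.86151123046875), 75.12601470947266)
side 518 ((503.1497497558594, 301.587158203125), (87.60680389404297, 108.2304916381836), 79.89778137207031)
```

The measured wing is at 36.8° and the pipe at -10.8°, which doesn't match the stated 60–77° clockwise. I'll look closer before going on.

```bash
python3 - <<'E'
from h import *
c=pickle.load(open('wrist.pkl','rb'));P=pts(c)
i=cv2.resize(c['image'][60:180,220:360,::-1],(700,600),interpolation=cv2.INTER_CUBIC); cv2.imwrite('pics/crop2.png',i)
z=P[90:132:3,266:312:3,2]; print(np.round(z*1000).astype(int))
for n in('scene','side'):
    c=pickle.load(open(n+'.pkl','rb'));S=pts(c)
    m=(S[...,2]>.093)&(S[...,2]<.112)&(np.hypot(S[...,0]-.585,S[...,1]+.253)<.035);print(n,m.sum(),bar(S,m))
E
```

```text
[[                   0                    8                   71
                    72                   73                   72
                   102                  102                   72
                    72                   72                   71
                    73                   58                   56
                    56]
 [                   8                   71                   71
                    73                  102                  101
                   102                  102                  101
                    77                   71                   72
                    73                   71                   58
                    55]
 [                  72                   71                   71
                    72                  102                  103
                   102                  102                  101
                    79                   78                   78
                    72                   72                   71
                    56]
 [                  72                   72          
[... 3532 characters left out ...]
           71                   77
                    79                  102                  102
                   101                  101                   72
                    72                   71                    9
                     6]]
scene 94 (array([ 0.5877108, -0.2541248], dtype=float32), np.float64(-140.46617421043382), ((585.5296630859375, -252.60658264160156), (35.72132110595703, 16.554513931274414), 36.64436340332031))
side 33 (array([ 0.5834795, -0.2496887], dtype=float32), np.float64(-135.87379760916428), ((584.7939453125, -251.69415283203125), (34.63108444213867, 23.946697235107422), 33.94500732421875))<stdin>:4: RuntimeWarning: invalid value encountered in cast
```

View pics/crop2.png

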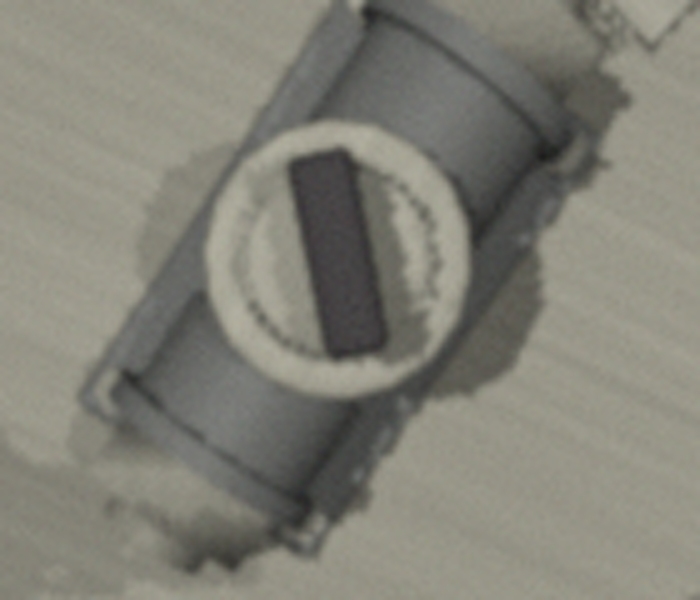

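The crop clearly shows the bar at (338,255) and the pipe running diagonally. The wing sits about 48° anticlockwise of the pipe line, or equivalently 132° clockwise. That differs from the description, so I'll grip and feel which way it turns before going far. First, the joint headroom.

```bash
python3 -m handwheel '[[[20,8,0,0.1],[20,8,0,0.11],[20,8,-20,0],[16.3,8.5,-20,0],[0,0,-20,0],[0,0,0,0]]]' 0.6 40
python3 -c "
from h import *
o=bot.get_obs();print(o['joint_positions'],o['tcp_pos'],np.degrees(np.arctan2(o['tcp_rot'][1][0],o['tcp_rot'][0][0])),o['ft_torque'])"
```

```text
time_s: 1.87
tcp_pos: [0.5823, -0.2538, 0.1673]
tcp_rot: [[0.803, 0.596, -0.005], [0.596, -0.803, 0.002], [-0.003, -0.005, -1.0]]
force: [-0.7, -0.1, -0.7]
opening: 0.6
finger_force: 0.0
[-2.35445562e+01  2.98062091e+01  1.40902122e+01  7.46129663e+01
 -1.02802537e-02  1.19859240e+02] [ 0.58234653 -0.25381191  0.16728145] 36.596655549110054 [-0.00352782  0.04797824 -0.00984062]
```

```bash
python3 -m handwheel '[[[0,0,-20,0],[0,0,-20,0],[0,0,-15,0],[0,0,-10,0],[0,0,0,0],[0,0,0,0],[0,0,0,0]]]'
python3 -c "
from h import *
o=bot.get_obs();print(o['tcp_pos'],np.degrees(np.arctan2(o['tcp_rot'][1][0],o['tcp_rot'][0][0])),o['ft_torque'])"
```

```text
time_s: 2.45
tcp_pos: [0.5845, -0.2548, 0.1079]
tcp_rot: [[0.803, 0.596, 0.002], [0.596, -0.803, -0.001], [0.001, 0.002, -1.0]]
force: [-0.1, 0.0, 0.7]
opening: 0.601
finger_force: 0.0
[ 0.58450849 -0.25483907  0.10786808] 36.56926961946807 [0.0365595  0.03579109 0.09699437]
```

```bash
python3 -m handwheel '[[[0.5,1.5,-14,0],[0,0,-12.5,0],[0,0,0,0],[0,0,0,0],[0,0,0,0]]]' && python3 -m handwheel '[[[0,0,0,0],[0,0,0,0],[0,0,0,0],[0,0,0,0],[0,0,0,0],[0,0,0,0],[0,0,0,0],[0,0,0,0]]]' 0 40
python3 -c "
from h import *
o=bot.get_obs();print(np.degrees(np.arctan2(o['tcp_rot'][1][0],o['tcp_rot'][0][0])),o['ft_torque'])"
```

```text
time_s: 2.87
tcp_pos: [0.5852, -0.253, 0.0812]
tcp_rot: [[0.803, 0.596, 0.001], [0.596, -0.803, -0.001], [0.001, 0.001, -1.0]]
force: [0.9, 0.1, -0.3]
opening: 0.596
finger_force: 0.0
time_s: 3.53
tcp_pos: [0.5851, -0.2529, 0.0804]
tcp_rot: [[0.803, 0.596, 0.001], [0.596, -0.803, -0.0], [0.001, 0.001, -1.0]]
force: [-0.3, -1.0, 6.5]
opening: 0.133
finger_force: 42.3
36.60080949766892 [-0.08241886  0.04296548  0.0485593 ]
```

Gripped: opening 0.133 is about 11–12 mm, at 42 N. Testing the anticlockwise turn gently.

```bash
python3 -m handwheel '[[[0,0,0.5,0.06],[0,0,0,0.06],[0,0,0,0.06],[0,0,0,0],[0,0,0,0]]]'
python3 -c "
from h import *
o=bot.get_obs();print(np.degrees(np.arctan2(o['tcp_rot'][1][0],o['tcp_rot'][0][0])),o['ft_torque'])
c=cap('wrist');P=pts(c);z=P[...,2];print(bar(P,(z>.092)&(z<.105)&(np.hypot(P[...,0]-.585,P[...,1]+.253)<.022)))"
```

```text
time_s: 3.95
tcp_pos: [0.5849, -0.253, 0.0804]
tcp_rot: [[0.685, 0.729, 0.001], [0.729, -0.685, -0.0], [0.0, 0.001, -1.0]]
force: [2.0, -2.9, 0.5]
opening: 0.13
finger_force: 41.7
46.79447394686144 [-0.58629171 -0.5854943  -0.25563022]
(array([ 0.5881533 , -0.24972615], dtype=float32), np.float64(46.902910954998525), ((584.6359252929688, -249.89828491210938), (34.510475158691406, 33.900718688964844), 11.538308143615723))
```

It turns easily anticlockwise (yaw 46.8°, torque 0.26 N m). I'll continue and watch the torque.

```bash
python3 -m handwheel '[[[0,0,0,0.1],[0,0,0,0.1],[0,0,0,0.1],[0,0,0,0.1],[0,0,0,0.1],[0,0,0,0.1],[0,0,0,0],[0,0,0,0]]]'
python3 -c "
from h import *
o=bot.get_obs();print(np.degrees(np.arctan2(o['tcp_rot'][1][0],o['tcp_rot'][0][0])),o['ft_torque'])"
```

```text
time_s: 4.67
tcp_pos: [0.5851, -0.2536, 0.0808]
tcp_rot: [[0.153, 0.988, 0.001], [0.988, -0.153, -0.002], [-0.002, 0.001, -1.0]]
force: [2.2, -7.5, 3.4]
opening: 0.128
finger_force: 44.7
81.22488338603964 [-1.35684997 -0.39138485  0.39961022]
```

```bash
python3 -m handwheel '[[[0,0,0,0.1],[0,0,0,0.1],[0,0,0,0.1],[0,0,0,0.1],[0,0,0,0.1],[0,0,0,0.1],[0,0,0,0],[0,0,0,0]]]'
python3 -c "
from h import *
o=bot.get_obs();print(np.degrees(np.arctan2(o['tcp_rot'][1][0],o['tcp_rot'][0][0])),o['ft_torque'])"
```

```text
time_s: 5.33
tcp_pos: [0.5849, -0.2525, 0.0807]
tcp_rot: [[-0.432, 0.902, 0.001], [0.902, 0.432, 0.0], [0.0, 0.001, -1.0]]
force: [0.6, 0.6, 6.0]
opening: 0.131
finger_force: 44.7
115.62199781558914 [ 0.26698489 -0.17878977  0.04520596]
```

```bash
python3 -m handwheel '[[[0,0,0,0.1],[0,0,0,0.1],[0,0,0,0.1],[0,0,0,0.1],[0,0,0,0.1],[0,0,0,0.1],[0,0,0,0.1],[0,0,0,0.1],[0,0,0,0],[0,0,0,0]]]'
python3 -c "
from h import *
o=bot.get_obs();print(np.degrees(np.arctan2(o['tcp_rot'][1][0],o['tcp_rot'][0][0])),o['ft_torque'])"
```

```text
time_s: 6.17
tcp_pos: [0.5845, -0.2525, 0.0807]
tcp_rot: [[-0.948, 0.318, -0.0], [0.318, 0.948, 0.0], [0.0, 0.0, -1.0]]
force: [-1.2, 0.3, 7.3]
opening: 0.13
finger_force: 44.8
161.456468797316 [0.03514113 0.44084811 0.02663593]
```

```bash
python3 -m handwheel '[[[0,0,0,0.05],[0,0,0,0.05],[0,0,0,0.04],[0,0,0,0],[0,0,0,0],[0,0,0,0]]]'
python3 - <<'E'
from h import *
o=bot.get_obs();print(np.degrees(np.arctan2(o['tcp_rot'][1][0],o['tcp_rot'][0][0])),o['ft_torque'],o['force'])
h=[]
for n in('scene','side'):
    c=cap(n);h.append(cv2.resize(c['image'][(220 if n=='scene' else 130):(320 if n=='scene' else 230),(190 if n=='scene' else 225):(290 if n=='scene' else 325),::-1],(390,390),interpolation=cv2.INTER_CUBIC))
    S=pts(c)
    m=(S[...,2]>.09)&(S[...,2]<.102)&(np.hypot(S[...,0]-.585,S[...,1]+.253)<.03);print(n,m.sum())
cv2.imwrite('pics/turn.png',np.hstack(h))
E
```

```text
time_s: 6.67
tcp_pos: [0.5845, -0.253, 0.0807]
tcp_rot: [[-0.983, 0.184, -0.0], [0.184, 0.983, -0.001], [0.0, -0.001, -1.0]]
force: [-1.2, -2.4, 6.1]
opening: 0.127
finger_force: 44.6
169.4133025551728 [-0.61080644  0.42715734 -0.03729874] [-1.18979085 -2.42116015  6.09199916]
scene 64
side 26
```

View pics/turn.png

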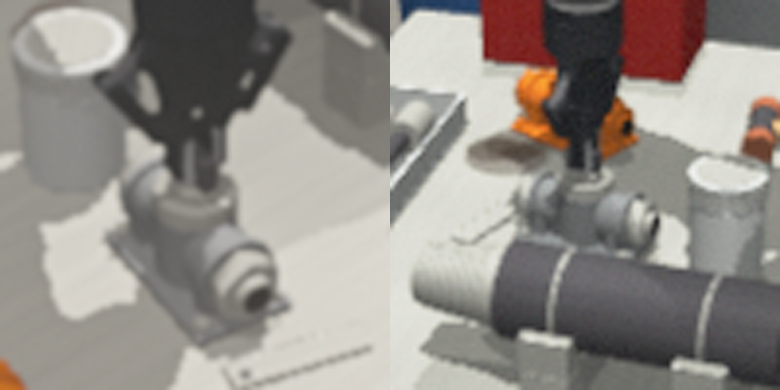

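The crops show the fingers still on the wing at the bush, at (200,170) on the left and (585,165) on the right, with the pipe alongside. I'll feel for the stop.

```bash
python3 -m handwheel '[[[0,0,0,0.04],[0,0,0,0.04],[0,0,0,0],[0,0,0,0]]]'
python3 -c "
from h import *
o=bot.get_obs();print(np.degrees(np.arctan2(o['tcp_rot'][1][0],o['tcp_rot'][0][0])),o['ft_torque'],o['force'])"
```

```text
time_s: 7.1
tcp_pos: [0.5846, -0.2537, 0.0807]
tcp_rot: [[-0.994, 0.105, -0.0], [0.105, 0.994, -0.002], [-0.0, -0.002, -1.0]]
force: [-0.6, -8.2, 4.0]
opening: 0.129
finger_force: 44.4
173.97810610631512 [-1.71512721  0.29266678 -0.19795192] [-0.55304601 -8.17084723  4.03138771]
```

No hard stop appeared at 0.08 rad past the line. I'll go back to the line and try a gentle lift, watching the force.

```bash
python3 -m handwheel '[[[0,0.5,0,-0.04],[0,0,0,-0.035],[0,0,0,0],[0,0,0,0],[0,0,1.5,0],[0,0,1.5,0],[0,0,0,0],[0,0,0,0]]]'
python3 - <<'E'
from h import *
o=bot.get_obs();print(np.degrees(np.arctan2(o['tcp_rot'][1][0],o['tcp_rot'][0][0])),o['ft_torque'],o['force'])
c=cap('wrist');P=pts(c);z=P[...,2]
r=np.hypot(P[...,0]-.585,P[...,1]+.2533)
for a,b in((.0,.019),(.02,.027)):
    m=(r>a)&(r<b)&(z<.11)&(z>.05);print(a,m.sum(),np.percentile(z[m],[10,50,90]) if m.any() else '')
E
```

```text
time_s: 7.77
tcp_pos: [0.584, -0.2528, 0.083]
tcp_rot: [[-0.984, 0.179, -0.002], [0.179, 0.984, -0.001], [0.001, -0.001, -1.0]]
force: [-2.0, -6.4, -2.6]
opening: 0.131
finger_force: 43.6
169.67242770882964 [-1.30318487  0.35864396 -0.09722976] [-1.99835392 -6.35718457 -2.59011198]
0.0 3735 [0.07860731 0.10307402 0.1049898 ]
0.02 2105 [0.06272636 0.07157505 0.07259111]
```

```bash
python3 -m handwheel '[[[0,0,2,0],[0,0,2,0],[0,0,2,0],[0,0,2,0],[0,0,0,0],[0,0,0,0]]]'
python3 - <<'E'
from h import *
o=bot.get_obs();print(o['ft_torque'],o['force'])
c=cap('wrist');P=pts(c);z=P[...,2]
r=np.hypot(P[...,0]-.585,P[...,1]+.2533)
m=(r<.019)&(z<.12)&(z>.05);print(m.sum(),np.percentile(z[m],[10,50,90]))
E
```

```text
time_s: 8.32
tcp_pos: [0.5845, -0.2522, 0.0914]
tcp_rot: [[-0.984, 0.177, -0.0], [0.177, 0.984, -0.0], [0.0, -0.0, -1.0]]
force: [-3.5, -1.9, 0.2]
opening: 0.129
finger_force: 43.8
[-0.49330936  0.84185875  0.04806165] [-3.52086761 -1.90035772  0.21548172]
4066 [0.07271652 0.11125359 0.11371293]
```

The plug comes up with the tool and nothing resists. Lifting it out with a firmer grip.

```bash
python3 -m handwheel '[[[0,0,0,0],[0,0,5,0],[0,0,6,0],[0,0,8,0],[0,0,8,0],[0,0,8,0],[0,0,8,0],[0,0,8,0],[0,0,8,0],[0,0,0,0],[0,0,0,0]]]' 0 80 && python3 -m handwheel '[[[0,0,10,0],[0,0,20,0],[0,0,20,0],[0,0,20,0],[0,0,15,0],[0,0,0,0],[0,0,0,0],[0,0,0,0]]]'
python3 - <<'E'
from h import *
o=bot.get_obs();print(o['ft_torque'],o['force'],o['joint_positions'])
a=[]
for n,(u,v) in (('scene',(240,240)),('side',(275,140))):
    c=cap(n);a.append(cv2.resize(c['image'][v-60:v+60,u-60:u+60,::-1],(390,390),interpolation=cv2.INTER_CUBIC))
    S=pts(c);z=S[...,2];m=(np.hypot(S[...,0]-.585,S[...,1]+.253)<.024)&(z>.1)
    for k in np.arange(.14,.25,.008):
        q=S[m&(z>=k)&(z<k+.008)]
        if len(q)>2: print(n,round(k,3),len(q),np.round(q.mean(0),4))
cv2.imwrite('pics/lift.png',np.hstack(a))
E
```

```text
time_s: 9.28
tcp_pos: [0.585, -0.2523, 0.1508]
tcp_rot: [[-0.984, 0.177, 0.001], [0.177, 0.984, -0.0], [-0.001, -0.0, -1.0]]
force: [-0.0, 0.1, -2.4]
opening: 0.12
finger_force: 82.7
time_s: 9.95
tcp_pos: [0.5844, -0.2521, 0.2341]
tcp_rot: [[-0.984, 0.177, -0.001], [0.177, 0.984, 0.001], [0.001, 0.0, -1.0]]
force: [0.6, 0.2, -1.8]
opening: 0.121
finger_force: 82.7
[-0.04068111 -0.00136739 -0.02187972] [ 0.58151679  0.18169057 -1.8287686 ] [-2.33332960e+01  2.94825034e+01  2.31885090e+01  8.37926120e+01
  1.56439973e-04 -1.31463113e+01]
scene 0.172 12 [ 0.5911 -0.2543  0.1767]
scene 0.18 20 [ 0.5903 -0.2537  0.1834]
scene 0.188 17 [ 0.5911 -0.2534  0.1912]
scene 0.196 11 [ 0.5916 -0.2549  0.2004]
scene 0.204 26 [ 0.5911 -0.2565  0.2078]
scene 0.212 22 [ 0.5933 -0.2568  0.2163]
scene 0.22 17 [ 0.5968 -0.2562  0.2235]
scene 0.228 65 [ 0.5926 -0.2585  0.2326]
scene 0.236 31 [ 0.5981 -0.2575  0.2401]
scene 0.244 53 [ 0.5944 -0.2562  0.2478]
side 0.172 9 [ 0.5843 -0.2468  0.1768]
side 0.18 8 [ 0.5844 -0.2509  0.1837]
side 0.188 6 [ 0.5839 -0.246   0.1918]
side 0.196 8 [ 0.5829 -0.2451  0.2014]
side 0.204 11 [ 0.5833 -0.2461  0.2081]
side 0.212 14 [ 0.5831 -0.2436  0.2161]
side 0.22 13 [ 0.5807 -0.241   0.2248]
side 0.228 24 [ 0.5825 -0.2414  0.2323]
side 0.236 17 [ 0.5797 -0.2419  0.2406]
side 0.244 20 [ 0.5811 -0.2439  0.248 ]
```

View pics/lift.png

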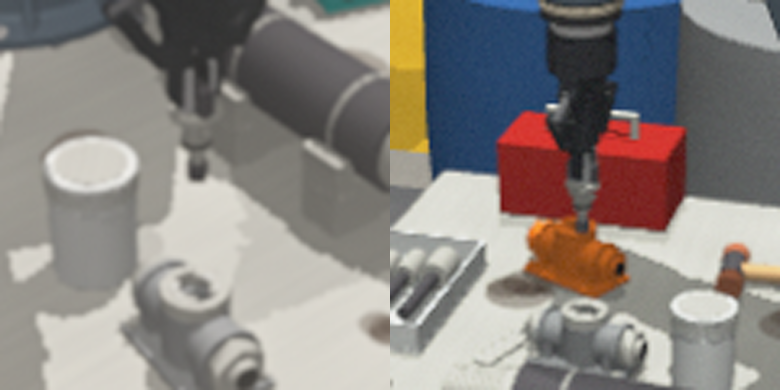

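The plug hangs upright and clear of the bush, its magnet end at (198,175) in the left crop and about z=0.171. Carrying it over the sub.

```bash
python3 -m handwheel '[[[0,8,5,0],[-2,16,5,0],[-4,24,0,0],[-5,30,0,0],[-5,30,0,0],[-5,30,0,0],[-5,30,0,0],[-5,30,0,0],[-5,30,0,0],[-5,30,0,0],[-5,30,0,0],[-5,30,0,0],[-5,30,0,0],[-5,30,0,0],[-5,30,0,0],[-5,24,0,0],[-2,16,0,0],[0,8,0,0],[0,0,0,0],[0,0,0,0]]]'
python3 - <<'E'
from h import *
o=bot.get_obs();print(o['force'])
c=cap('wrist');print(c['origin']);P=pts(c);z=P[...,2]
cv2.imwrite('pics/w2.png',c['image'][...,::-1])
r=np.hypot(P[...,0]-.508,P[...,1]-.298)
m=(r<.09)&(z>.045)&(z<.075);print(m.sum(),np.percentile(z[m],[5,25,50,75,95,99]),bar(P,m))
E
```

```text
time_s: 11.72
tcp_pos: [0.5113, 0.2039, 0.2455]
tcp_rot: [[-0.984, 0.176, 0.0], [0.176, 0.984, -0.0], [-0.0, -0.0, -1.0]]
force: [-0.7, 0.1, -2.6]
opening: 0.117
finger_force: 82.6
[-0.72270464  0.10271014 -2.55260766]
[0.44219855 0.21653411 0.38807259]
7252 [0.04613912 0.04950227 0.05196391 0.05348403 0.06275546 0.06344122] (array([0.5062928, 0.2991566], dtype=float32), np.float64(167.24080911966036), ((510.2164611816406, 300.11968994140625), (92.55065155029297, 115.57721710205078), 78.343994140625))
```

View pics/w2.png

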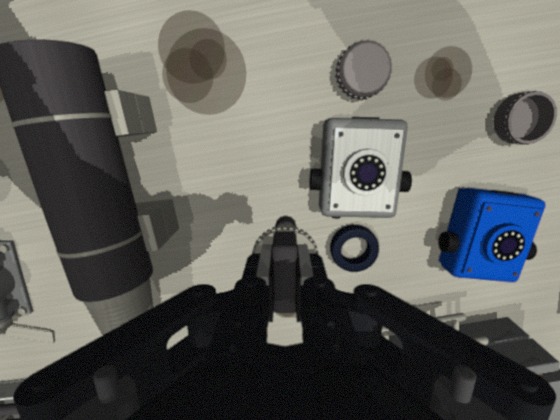

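The wrist view shows the grey scope with its glass at (368,173), the ring gauge at (354,247), a cap at (363,70), and the blue decoy at (495,240). Next, a circle fit on the rim.

```bash
python3 - <<'E'
from h import *
c=pickle.load(open('wrist.pkl','rb'));P=pts(c);z=P[...,2]
r=np.hypot(P[...,0]-.508,P[...,1]-.298)
m=((r<.045)&(z>.058)&(z<.068)).astype(np.uint8)
n,l,s,_=cv2.connectedComponentsWithStats(m); k=1+s[1:,4].argmax(); m=l==k
Q=P[m];print(m.sum(),np.median(Q[:,2]),cv2.minEnclosingCircle((Q[:,:2]*1000).astype(np.float32)),Q[:,:2].mean(0),cv2.minAreaRect((Q[:,:2]*1000).astype(np.float32)))
g=c['image'].max(2)<110; gm=cv2.morphologyEx(((r<.024)&g).astype(np.uint8),cv2.MORPH_CLOSE,np.ones((7,7)))>0
print('glass',P[gm&m][:,:2].mean(0),cv2.minEnclosingCircle((P[gm&m][:,:2]*1000).astype(np.float32)))
E
```

```text
1679 0.06213814138033863 ((510.125732421875, 300.4302062988281), 26.98420524597168) [0.50938801 0.29992788] ((510.0335693359375, 299.86932373046875), (51.740055084228516, 51.639739990234375), 39.38907241821289)
glass [0.50855957 0.29825383] ((508.2295837402344, 298.0348205566406), 23.89789581298828)
```

```bash
python3 -m handwheel '[[[-1.3,8,0,0],[0,20,0,0],[0,20,0,0],[0,20,0,0],[0,18,0,0],[0,10,0,0],[0,0,-15,0],[0,0,-20,0],[0,0,-20,0],[0,0,-15,0],[0,0,0,0],[0,0,0,0],[0,0,0,0]]]'
python3 - <<'E'
from h import *
T=np.array(bot.get_obs()['tcp_pos'])
a=[]
for n in('scene','side'):
    c=cap(n);K=np.array(c['intrinsics']);R=np.array(c['orientation'])
    p=R.T@(np.array([.51,.3,.09])-np.array(c['origin']));u,v=int(K[0,0]*p[0]/-p[2]+K[0,2]),int(K[1,1]*p[1]/p[2]+K[1,2])
    a.append(cv2.resize(c['image'][v-40:v+40,u-40:u+40,::-1],(390,390),interpolation=cv2.INTER_CUBIC))
    S=pts(c);z=S[...,2];m=(np.hypot(S[...,0]-T[0],S[...,1]-T[1])<.02)&(z>.075)&(z<.18)
    print(n,'lowest',np.sort(z[m])[:6])
    d=np.array(c['origin'])[:2]-T[:2];d/=np.linalg.norm(d)
    for lo,hi,rad in((.0,.016,.008),(.018,.026,.0055),(.03,.041,.0105)):
        b=T[2]-.0627;q=S[m&(z>b+lo)&(z<b+hi)]
        if len(q)>2: 
            e=q[:,:2]-T[:2]; print(lo,len(q),'perp off',np.round((e@np.array([-d[1],d[0]])).mean(),4),'front',np.round(np.median(e@d),4),'exp',rad)
cv2.imwrite('pics/hover.png',np.hstack(a))
E
```

```text
time_s: 12.85
tcp_pos: [0.5109, 0.2997, 0.1765]
tcp_rot: [[-0.984, 0.177, 0.001], [0.177, 0.984, 0.001], [-0.001, 0.001, -1.0]]
force: [0.6, 0.2, -2.3]
opening: 0.12
finger_force: 82.6
scene lowest [0.1173245  0.11756374 0.11814126 0.11893876 0.12041351 0.1215604 ]
0.0 22 perp off 0.0036 front 0.0048 exp 0.008
0.018 8 perp off 0.0046 front 0.0026 exp 0.0055
0.03 20 perp off 0.0034 front 0.0062 exp 0.0105
side lowest [0.11482905 0.1155646  0.11613568 0.11734304 0.1193912  0.12134894]
0.0 22 perp off 0.0009 front 0.0047 exp 0.008
0.018 12 perp off 0.0026 front 0.0033 exp 0.0055
0.03 19 perp off 0.0001 front 0.0068 exp 0.0105
```

View pics/hover.png

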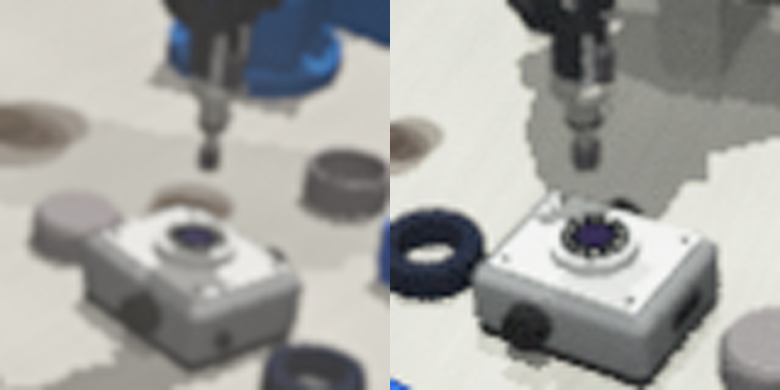

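The hover crops show the plug upright above the glass, its magnet end at (208,160) on the left with the glass at (195,237), and at (585,160) on the right with the glass at (593,238). I'll compare plug and rim within the same cameras so calibration bias cancels.

```bash
python3 - <<'E'
from h import *
for n in('scene','side','wrist'):
    c=cap(n) if n=='wrist' else pickle.load(open(n+'.pkl','rb'))
    S=pts(c);z=S[...,2];o=np.array(c['origin'])[:2];C=np.array([.51,.3]);d=(o-C)/np.linalg.norm(o-C);p=np.array([-d[1],d[0]])
    e=S[...,:2]-C
    m=(np.linalg.norm(e,axis=2)<.035)&(z>.058)&(z<.066);q=(e[m]@p);f=e[m]@d
    print(n,'rim',m.sum(),'perp',q.min()/2+q.max()/2,q.mean(),np.ptp(q),'along',(f.min()+f.max())/2,np.ptp(f))
    m=(np.linalg.norm(e,axis=2)<.025)&(z>.112)&(z<.129)
    if m.any(): q=e[m]@p; print('  magnet',m.sum(),q.min()/2+q.max()/2,q.mean(),np.ptp(q))
E
```

```text
scene rim 107 perp 0.0011809648876194984 0.00053473443639324 0.05294103467581466 along 0.0014678582123705628 0.05697339446298992
  magnet 20 0.0042193704310362415 0.004197562709387122 0.013743304517882575
side rim 175 perp -0.0030964659243953724 0.001762173300263724 0.06297774508162231 along 0.00033525388818664813 0.05831501076189381
  magnet 21 0.0008698689296012161 -2.197573799943805e-05 0.014161441381249702
wrist rim 2292 perp -0.0008827259061474114 -0.0006702310738461877 0.05297894710617233 along 0.0016258833845924203 0.05016005991484823
  magnet 130 -0.0014755378962862916 -0.0011729306755869579 0.015592812215913155
```

Offsets are about 2 mm or less in x, against a 7 mm tolerance. I'll shift x by -1.5 mm and descend slowly.

```bash
python3 -m handwheel '[[[-1.5,0,-8,0],[0,0,-8,0],[0,0,-8,0],[0,0,-7,0],[0,0,-5,0],[0,0,-3,0],[0,0,-2,0],[0,0,0,0],[0,0,0,0],[0,0,0,0],[0,0,0,0]]]'
python3 - <<'E'
from h import *
for n in('scene','side'):
    c=cap(n);S=pts(c);z=S[...,2];e=np.hypot(S[...,0]-.51,S[...,1]-.3)
    print(n,'magnet low',np.sort(z[(e<.014)&(z>.066)])[:5],'glass',np.median(z[(e<.027)&(z>.055)&(z<.0655)]))
E
```

```text
time_s: 13.92
tcp_pos: [0.5091, 0.2999, 0.1346]
tcp_rot: [[-0.984, 0.177, 0.0], [0.177, 0.984, 0.0], [-0.0, 0.0, -1.0]]
force: [-0.2, -0.4, -2.1]
opening: 0.121
finger_force: 82.8
scene magnet low [0.06625437 0.06674609 0.0667514  0.07320319 0.07506904] glass 0.06352392609182123
side magnet low [0.06603361 0.06642243 0.06775663 0.06776494 0.07311249] glass 0.06315986412594626
```

The magnet end is about 10 mm above the glass and the arm is still. Handing in.

```bash
python3 -c "
from cell import bot
print(bot.close_job())"
```

```text
the job is handed in; nothing more can be done
None
```

The job is handed in: the plug was turned anticlockwise to the pipe's line, lifted out and carried over the sub, and is held upright and still about 10 mm above the grey scope's glass, though the wing started about 132° clockwise of the pipe (not 60–77° as described), I felt no stop even 0.08 rad past the line, and no verdict came back.

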